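Feed the nozzle pots through the gate into their parking lane

ROBOT

A 6-joint arm with a two-finger parallel gripper is mounted at the origin on the work surface; the furniture and walls round the work are solid. World frame = base frame: x ahead of the robot, y to its left, z up, the work surface at z = 0. Lengths are in mm, angles in rad, forces in N, time in s.
With the tool pointing down it reaches from about 250 to 725 mm from the base axis. Payload 4 kg.
Tool frame: the origin (TCP) lies where the fingers leave the gripper's body, on its centre line; the fingertips stand 73 mm ahead of it and the grasp point (between the pads) lies 54 mm ahead of it; z points along the fingers, y is the line along which they close (so a half turn about z gives the same grasp; the last joint's range is limited). The gripper opens to 85 mm and grips with 20 to 120 N. Pads are 22 mm wide; open, the fingers measure 114 mm over their backs; the gripper's body (76 mm by 85 mm) begins 54 mm behind the grasp point. The pads swing forward as they close: fully open they stand 13 mm farther back than shut.
Start: joints at [-1.295, 0.241, 0.005, 1.335, 0, 1.571], TCP at [136.157, -481.104, 303.906] pointing down, gripper open.
Joint ranges: [-2.72, 2.72], [-1.05, 1.87], [-1.09, 1.28], [-1.99, 2.15], [-1.42, 1.44], [-3.14, 3.14]. Speed limits (rad/s): [2.79, 2.79, 3.14, 3.14, 3.14, 3.14].

INTERFACE

Orientations are given as a rotation vector (axis times angle).
In Python, from bench import telemetry, snapshot, job gives the robot as it stands. The module is installed in compiled form; this text tells all that it offers.
- The arm moves only by the shell command python3 -m handwheel 'ROWS' [OPENING] [FORCE]. ROWS is JSON, a list of rows, each a list of 6 numbers: the shift along the tool's x, y, z scaled (see below), then the turn, a rotation vector about the tool's x, y, z scaled (see below). A call has 1 to 20 rows; each row is the pose to reach, as a shift and turn from the pose commanded when the call began, along the tool's axes at that moment, turning the shorter way round; what a row does not reach only later rows make up. The controller multiplies each number of a shift by 0.2 m and each number of a turn by pi rad. A row lasts 1/8 s, in which the tool goes at most 62.5 mm and 10.7 degrees, less where a joint would pass 70% of its speed; a pose out of reach is approached as far as the arm can. A call with a number of a shift or a turn outside -1 to 1 is refused whole. A call with a gripper value outside its range is refused whole. OPENING is the opening, from -1 (shut) to 1 (fully open), set as the call begins (- or left out, the last holds). The fingers move at their own pace and stop on an object; FORCE is the grip in N (left out, the last holds). Time passes only in rows, so rows that repeat a pose let the fingers close. It gives the time, the measured TCP pose, the force, the opening and the grip force at its end, in the units of the state.
- telemetry.read_state(): the state, without advancing time (a new reading comes with each control period).
- snapshot(name): name is "side" or "top"; returns a dict with "img" (400x640x3 uint8, red, green, blue), "fx", "fy", "cx", "cy" (pixels), "position" and "attitude" of the camera in the world. Camera axes: x right, y up, looking along -z (the intrinsics and any distortion apply to the point x, -y, -z); pixel columns grow to the right and rows downward; lengths in mm; the calibration is good to about 2 mm. A picture is of the moment at which its call begins. There is no depth.
- job.sign_off(): hands the job in; it is judged then, once.
The state is a dict: "t": time; "joint_positions": joint angles; "joint_vel": joint speeds; "effort": joint torques, N m; "position": TCP position; "orientation": TCP orientation; "ft_force": force on the tool from outside, world axes, zero at the start; "moment": the same for the moment, N m; "opening": finger opening in mm; "gripper_force": force on a finger pad.
Only numpy, scipy, OpenCV 4.12 (cv2) and the standard library are available. Lean on these libraries where they do the work, as an engineer would, in place of code of your own. Each camera call takes 0.05 s, during which the arm holds its last target. There are 200 camera calls.

TASK

Push the three small nozzle pots standing loose on the light table through the gate between the two orange posts and into the parking lane, until each stands upright wholly inside the lane: the white and the cream one first, in either order, and the green one last, so that it stands nearest the gate. Only push them with the fingertips along the table, never lift, carry or tip them, and do not disturb the tape roll, the mixing cup or the red-topped dropper bottle.

Things in the scene. Friction and masses are not known exactly. Their poses are not given: they have to be found in the camera images.
- pot_white: white nozzle pot: an upright knurled cylinder with a rounded top, 25 mm across and 34 mm high, about 30 g, loose on the table; origin at the centre of its underside, z up
- pot_cream: cream-yellow nozzle pot: an upright knurled cylinder with a rounded top, 25 mm across and 34 mm high, about 30 g, loose on the table; origin at the centre of its underside, z up
- pot_green: dark green nozzle pot: an upright knurled cylinder with a rounded top, 25 mm across and 34 mm high, about 30 g, loose on the table; origin at the centre of its underside, z up
- rack: aluminium parking lane fixed to the table, open-topped, the table its floor. Origin on the table at the middle of its gate; +y points from the gate into the lane, z up. Lane 34 mm wide (x -17 to 17), 87 mm long (y 0 to 87, then an end wall): three pots in file and 12 mm to spare. Walls 7 mm thick, 16 mm high. A pot is wholly inside when its centre is at y 12.5 mm or more; the next pot pushes it on
- gate (a point): middle of the gate, at the rack's origin, on the table, same axes. The gate is 34 mm wide, between two round orange posts 14 mm across and 22 mm high, centred at x -24 and 24 mm, y 3 mm; from each post a straight fence, 16 mm high, runs outward to x -70 and 70 mm with its front face at y -0.5 mm
- tape: loose roll of blue masking tape lying flat, 77 mm across, 24 mm high; origin under its centre; leave alone
- cup: loose small pale mixing cup, 49 mm across, 31 mm high; origin under its centre; leave alone
- dropper: loose dropper bottle with a red top, 27 mm across, 86 mm high; origin under its centre; leave alone
Things that resemble listed ones, but are neither listed nor needed, are in the scene too. Leave any blue look-alike of the pot_green alone.

How it is judged:
By the outcome, as a careful person would: the job done as asked, in the order asked, and still so for the second after the job is handed in, with the robot touching nothing.
It also fails if it takes over 64 s, if anything falls off the work surface, if the arm or the gripper's body presses on something with over 40 N, if the wrist force passes 120 N, or if a joint passes its speed limit or range.

## Working session

There is one attempt and no reset: what is moved stays moved. The work goes in short steps, Python scripts to look and compute and a shell command to move; the robot and the scene stay as the last step left them, time stands still between calls to the robot, and variables do not carry over. Pictures are saved under pics/ and viewed, at most 10 in all, crops included, and the job is handed in when it is done.

```bash
mkdir -p pics
python3 - <<'E'
from bench import telemetry, snapshot
import cv2
s=telemetry.read_state(); print(s)
for n in("top","side"):
    d=snapshot(n); cv2.imwrite(f"pics/{n}0.png",d["img"][:,:,::-1]); print({k:v for k,v in d.items() if k!="img"})
E
```

```text
{'t': 0.0, 'joint_positions': array([-1.29499942e+00,  2.41454899e-01,  3.72527532e-03,  1.33519319e+00,
        3.15177443e-05,  1.57079343e+00]), 'joint_vel': array([ 1.49703089e-03,  1.12534827e-03, -6.21352953e-05,  2.15874447e-04,
        1.16577464e-04, -8.80813433e-05]), 'effort': array([-1.26041145e-03, -3.72318077e+01,  2.52408475e+01,  1.70016725e-02,
        1.17563550e-05, -8.91361481e-06]), 'position': array([ 136.03449705, -480.64499977,  302.9922557 ]), 'orientation': array([-3.10967848e+00, -4.31563360e-01,  4.09842382e-04]), 'ft_force': array([0.17634884, 0.20428623, 0.11808263]), 'moment': array([-0.03450439, -0.04711066, -0.00544422]), 'gripper_force': 0.0, 'opening': 85.34871270826392}
{'fx': 449.77352844152597, 'fy': 449.77352844152597, 'cx': 313.62635747587615, 'cy': 201.34963146106037, 'position': array([ 311.09920636, -144.92267207, 1417.834009  ]), 'attitude': array([ 0.06534599, -0.07270561, -1.57860723])}
{'fx': 445.61797405567336, 'fy': 445.61797405567336, 'cx': 318.4377720336578, 'cy': 203.78069981104116, 'position': array([ 678.80254014, -783.84559745,  809.72961549]), 'attitude': array([0.72441867, 0.15066209, 0.34343901])}
```

View pics/top0.png

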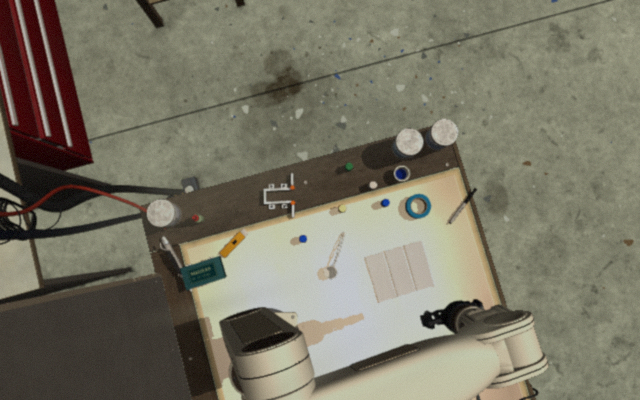

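View pics/side0.png

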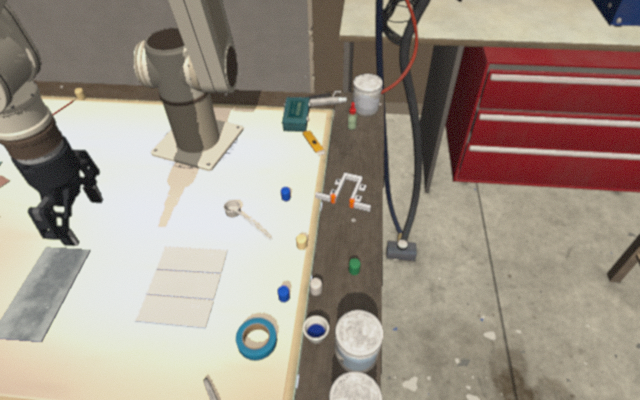

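```bash
python3 - <<'E'
import cv2
a=cv2.imread("pics/top0.png")[150:250,250:450]; b=cv2.imread("pics/side0.png")[160:345,260:400]
cv2.imwrite("pics/topc.png",cv2.resize(a,None,fx=4,fy=4,interpolation=cv2.INTER_CUBIC))
cv2.imwrite("pics/sidec.png",cv2.resize(b,None,fx=3.2,fy=3.2,interpolation=cv2.INTER_CUBIC))
E
cat > h.py <<'E'
import numpy as np
from bench import telemetry, snapshot
from scipy.spatial.transform import Rotation as R
CAM={"top":(449.77352844,313.62635748,201.34963146,[311.09920636,-144.92267207,1417.834009],[0.06534599,-0.07270561,-1.57860723]),
"side":(445.617974,318.437772,203.7806998,[678.80254014,-783.84559745,809.72961549],[0.72441867,0.15066209,0.34343901])}
def pos(n,u,v,z):
    f,cx,cy,p,a=CAM[n]; d=R.from_rotvec(a).apply([(u-cx)/f,-(v-cy)/f,-1]); p=np.array(p)
    return p+d*(z-p[2])/d[2]
def pix(n,X):
    f,cx,cy,p,a=CAM[n]; c=R.from_rotvec(a).inv().apply(np.array(X)-p)
    return np.array([cx+f*c[0]/-c[2],cy-f*c[1]/-c[2]])
E
```

```text
(no output)
```

View pics/topc.png

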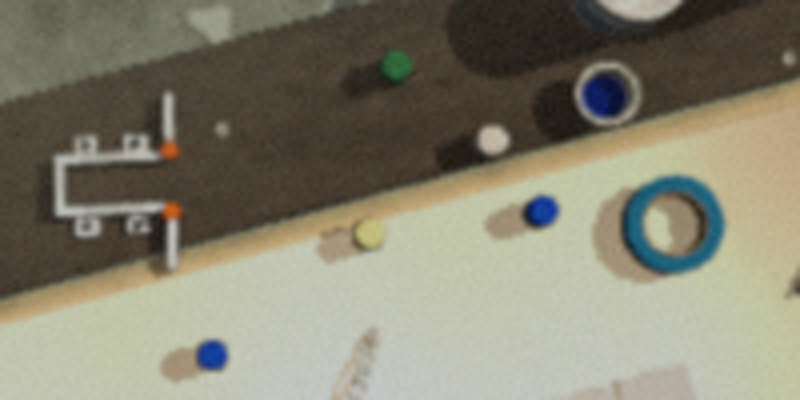

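View pics/sidec.png

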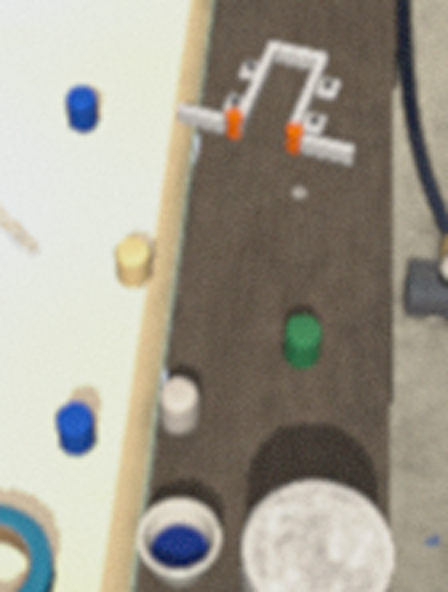

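Run:
```python
from h import *
from scipy.optimize import least_squares
T=lambda u,v:((u+.5)/4-.5+250,(v+.5)/4-.5+150)
S=lambda u,v:((u+.5)/3.2-.5+260,(v+.5)/3.2-.5+160)
def tri(t,s):
    r=least_squares(lambda X:np.r_[pix("top",X)-T(*t),pix("side",X)-S(*s)],[300,-500,20]); return r.x.round(1),r.fun.round(2)
for n,t,s in[("green",(397,65),(303,341)),("white",(493,140),(180,405)),("cream",(369,234),(134,260)),("blueR",(541,211),(76,428)),("blueL",(212,355),(82,109)),
 ("postL",(170,150),(294,138)),("postR",(172,211),(234,124)),("bolt",(222,129),(299,192)),
 ("fenceEndfar",(168,95),(352,153)),("fenceEndnear",(171,268),(182,110)),("endwallfar",(58,157),(324,54)),("endwallnear",(62,213),(274,45)),("cup",(607,93),(180,530))]:
    print(n,*tri(t,s), "top-only z=20", pos("top",*T(*t),20).round(1)[:2],"side", pos("side",*S(*s),17).round(1)[:2])
```

```text
green [ 545.5 -263.2   22.6] [-0.13 -0.29 -0.21  0.03] top-only z=20 [ 545.  -263.8] side [ 545.  -259.2]
white [ 486.6 -336.9   22.1] [-0.31 -0.57 -0.42  0.05] top-only z=20 [ 485.1 -338.1] side [ 486.1 -333.6]
cream [ 414.  -238.8   20.7] [-0.33 -0.61 -0.49  0.06] top-only z=20 [ 412.1 -239.9] side [ 413.7 -235.7]
blueR [ 430.4 -373.8   19.1] [-0.26 -0.43 -0.32  0.04] top-only z=20 [ 428.9 -374.4] side [ 430.3 -372.4]
blueL [ 320.4 -116.2   17.8] [-0.2  -0.35 -0.32  0.04] top-only z=20 [ 319.3 -116.9] side [ 320.7 -115.2]
postL [481.1 -84.5  12.8] [-0.12 -0.27 -0.22  0.03] top-only z=20 [479.3 -85.2] side [482.6 -87.9]
postR [433.2 -85.7  11.8] [-0.16 -0.34 -0.29  0.04] top-only z=20 [431.5 -86.5] side [435.5 -89.9]
bolt [ 498.7 -125.3    2.4] [-0.12 -0.27 -0.22  0.03] top-only z=20 [ 495.5 -126. ] side [ 502.5 -137. ]
fenceEndfar [525.7 -82.8  11.2] [-0.21 -0.49 -0.4   0.05] top-only z=20 [522.8 -83.8] side [527.6 -87.4]
fenceEndnear [389.4 -84.1   9.8] [-0.31 -0.6  -0.52  0.07] top-only z=20 [387.  -85.5] side [393.2 -89.8]
endwallfar [476.3   3.1  19.1] [-0.22 -0.52 -0.45  0.06] top-only z=20 [474.6   2.4] side [476.8   5.8]
endwallnear [434.2   1.   16.7] [-0.47 -1.04 -0.92  0.12] top-only z=20 [430.6  -0.8] side [436.4   2. ]
cup [ 520.9 -424.    36.5] [-0.33 -0.6  -0.41  0.05] top-only z=20 [ 521.4 -428.4] side [ 517.6 -414.6]
```

The top crop shows, all at one table level: green pot (397,65), white pot (493,140) and cream pot (369,234). The orange posts are at (170,150) and (172,211), with the lane to their left. The two blue look-alikes at (541,211) and (212,355), the cup (607,93) and the tape (672,225) are to be left alone. The only green pot, dark green, is at (397,65), and the side crop confirms it at (303,341). A tiny speck lies at (222,129).

Plan: straddle each pot with a narrow finger gap that forms a V, and push cream, then white, then green into the gate. Finish the file with the fingers shut.

```bash
cat > to.py <<'E'
import sys
from h import *
# units for target world x y z yaw(deg) from current pose
x,y,z,yaw=map(float,sys.argv[1:5]); s=telemetry.read_state()
Rc=R.from_rotvec(s["orientation"]); Rt=R.from_euler("z",yaw,degrees=True)*R.from_rotvec([np.pi,0,0])
print("t",round(s["t"],2),"pos",s["position"].round(1),"shift",(Rc.inv().apply(np.array([x,y,z])-s["position"])/200).round(3),"turn",((Rc.inv()*Rt).as_rotvec()/np.pi).round(4),"F",s["ft_force"].round(1),"q",s["joint_positions"].round(2),"open",round(s["opening"],1))
E
python3 to.py 414 -289 300 91
python3 -m handwheel '[[0.2,-0.07,0,0,0,-0.05],[0.4,-0.14,0,0,0,-0.1],[0.6,-0.21,0,0,0,-0.15],[0.8,-0.27,0,0,0,-0.2],[0.8,-0.27,0,0,0,-0.25],[0.8,-0.27,0,0,0,-0.3],[0.8,-0.27,0,0,0,-0.36],[0.8,-0.27,0,0,0,-0.418],[0.8,-0.27,0,0,0,-0.418],[0.8,-0.27,0,0,0,-0.418]]' -0.576 20
python3 to.py 414 -289 120 91
```

```text
t 0.1 pos [ 136.1 -480.7  303.1] shift [ 1.598 -0.544  0.016] turn [-5.000e-04 -4.000e-04 -4.178e-01] F [ 0.7 -0.2  0.7] q [-1.29  0.24  0.    1.34  0.    1.57] open 85.2
t: 1.35
position: [275.3, -385.5, 303.7]
orientation: [-2.204, -2.238, -0.0]
ft_force: [-0.2, 0.1, 0.4]
opening: 18.2
gripper_force: 0.0
t 1.35 pos [ 275.3 -385.5  303.7] shift [0.471 0.701 0.918] turn [-0.0001 -0.0002 -0.0006] F [-0.2  0.1  0.4] q [-0.95  0.19 -0.06  1.32  0.    0.6 ] open 18.2
```

```bash
python3 -m handwheel '[[0.16,0.23,0,0,0,0],[0.32,0.46,0,0,0,0],[0.471,0.701,0.2,0,0,0],[0.471,0.701,0.45,0,0,0],[0.471,0.701,0.7,0,0,0],[0.471,0.701,0.92,0,0,0],[0.471,0.701,1,0,0,0],[0.471,0.701,1,0,0,0],[0.471,0.701,1,0,0,0]]'
python3 to.py 414 -289 79 91
python3 - <<'E'
from h import *
import cv2
a=snapshot("side")["img"][160:345,200:400,::-1]
cv2.imwrite("pics/s1.png",cv2.resize(a,None,fx=3,fy=3,interpolation=cv2.INTER_CUBIC))
E
```

```text
t: 2.48
position: [414.5, -289.3, 104.8]
orientation: [2.201, 2.239, 0.0]
ft_force: [0.0, -0.9, -0.5]
opening: 18.1
gripper_force: 0.0
t 2.48 pos [ 414.5 -289.3  104.8] shift [ 0.002 -0.003  0.129] turn [ 0.0004  0.0003 -0.    ] F [ 0.  -0.9 -0.5] q [-0.61  0.43 -0.29  0.85 -0.    0.94] open 18.1
```

View pics/s1.png

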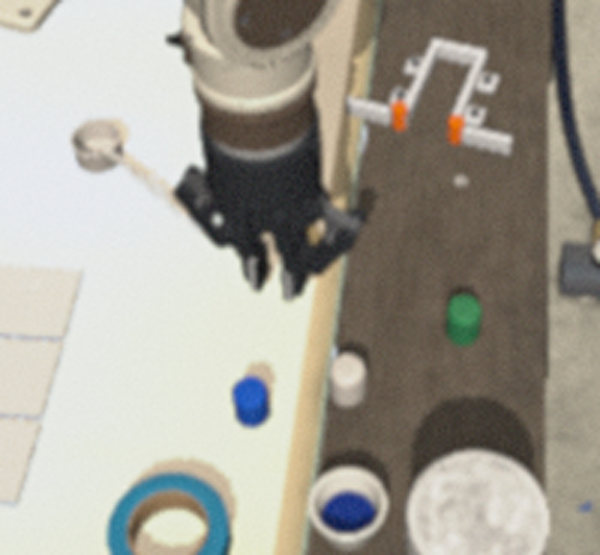

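The gripper sits behind the cream pot with its tips at about (257,280) and (293,290), clear of everything else. I'll lower it and push cream to the gate.

```bash
python3 -m handwheel '[[0,0,0.07,0,0,0],[0,0,0.13,0,0,0],[0.05,0,0.13,0,0,0],[0.1,0,0.13,0,0,0],[0.15,0,0.13,0,0,0],[0.21,0.023,0.13,0,0,0],[0.27,0.046,0.13,0,0,0],[0.33,0.07,0.13,0,0,0],[0.39,0.093,0.13,0,0,0],[0.45,0.117,0.13,0,0,0],[0.51,0.14,0.13,0,0,0],[0.57,0.165,0.13,0,0,0],[0.63,0.19,0.13,0,0,0],[0.68,0.21,0.13,0,0,0],[0.73,0.23,0.13,0,0,0],[0.78,0.23,0.13,0,0,0],[0.78,0.23,0.13,0,0,0]]'
python3 to.py 457 -112 79 91
python3 - <<'E'
from h import *
import cv2
a=snapshot("side")["img"][160:345,200:400,::-1]
cv2.imwrite("pics/s2.png",cv2.resize(a,None,fx=3,fy=3,interpolation=cv2.INTER_CUBIC))
E
```

```text
t: 4.65
position: [456.8, -131.2, 77.8]
orientation: [-2.199, -2.242, -0.0]
ft_force: [0.4, -0.2, -0.5]
opening: 18.3
gripper_force: 0.0
t 4.65 pos [ 456.8 -131.2   77.8] shift [ 0.096  0.003 -0.006] turn [-0.0002 -0.0002  0.0006] F [ 0.4 -0.2 -0.5] q [-0.28  0.42 -0.4   0.75  0.    1.27] open 18.3
```

View pics/s2.png

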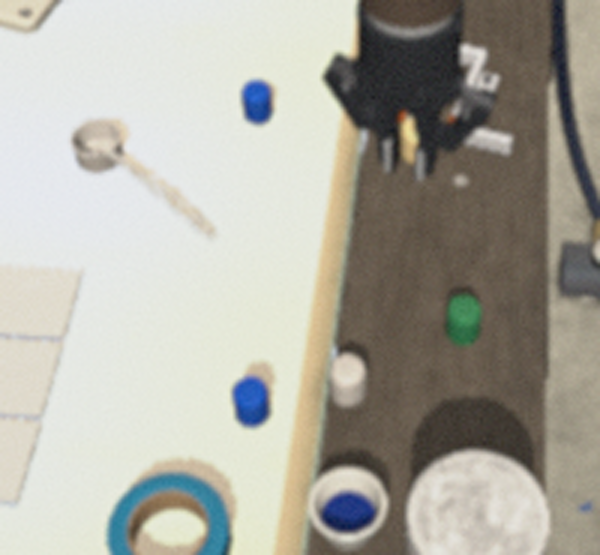

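The cream pot is nested between the fingertips just before the gate (about (408,138) in the crop), and the other things have not moved. Next I push it in, back out and go behind white.

```bash
python3 -m handwheel '[[0.05,0.003,0,0,0,0],[0.096,0.003,0,0,0,0],[0.096,0.003,0,0,0,0],[0,0,0,0,0,0],[-0.15,0,0,0,0,0],[-0.25,0.03,-0.2,0,0,0],[-0.45,0.05,-0.3,0,0,0],[-0.7,0.09,-0.3,0,0,0],[-0.95,0.12,-0.3,0,0,0],[-0.98,0.12,-0.3,0,0,0],[-0.98,0.12,-0.3,0,0,0]]'
python3 to.py 486.5 -375 79 91
```

```text
t: 6.08
position: [484.0, -327.4, 137.3]
orientation: [-2.201, -2.239, -0.0]
ft_force: [0.2, 0.0, -0.3]
opening: 18.1
gripper_force: 0.0
t 6.08 pos [ 484.  -327.4  137.3] shift [-0.238  0.009  0.291] turn [-0.0003 -0.0004 -0.0001] F [ 0.2  0.  -0.3] q [-0.59  0.52 -0.03  1.02  0.    0.96] open 18.1
```

Run:
```python
from h import *
import cv2
d=snapshot("top")["img"][:,:,::-1]
a=d[150:250,250:450]
cv2.imwrite("pics/t3.png",cv2.resize(a,None,fx=4,fy=4,interpolation=cv2.INTER_CUBIC))
```

```text
(no output)
```

View pics/t3.png

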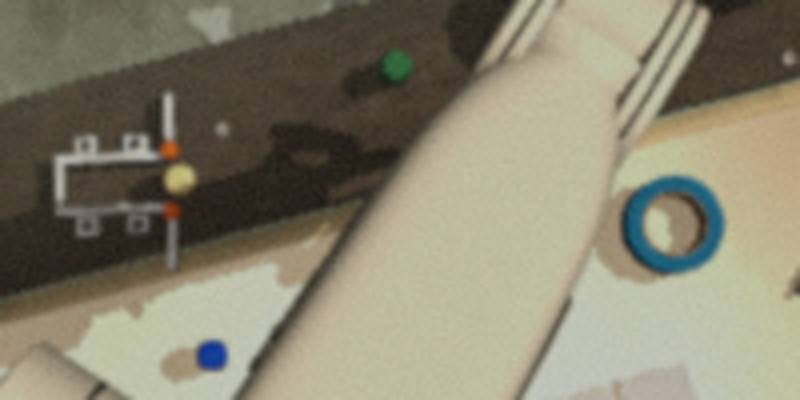

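Cream stands centred between the posts at (180,179), with post centres at (170,150) and (172,211). Green (397,65), the tape and the left blue pot are unmoved. White is next.

```bash
python3 -m handwheel '[[-0.15,0.009,0,0,0,0],[-0.238,0.009,0,0,0,0],[-0.238,0.009,0.1,0,0,0],[-0.238,0.009,0.2,0,0,0],[-0.238,0.009,0.291,0,0,0],[-0.238,0.009,0.291,0,0,0],[-0.185,0.009,0.291,0,0,0],[-0.135,0.009,0.291,0,0,0],[-0.07,0.001,0.291,0,0,0],[0,-0.007,0.291,0,0,0],[0.07,-0.015,0.291,0,0,0],[0.14,-0.024,0.291,0,0,0],[0.21,-0.033,0.291,0,0,0],[0.28,-0.042,0.291,0,0,0],[0.35,-0.051,0.291,0,0,0],[0.42,-0.06,0.291,0,0,0],[0.49,-0.068,0.291,0,0,0],[0.56,-0.076,0.291,0,0,0],[0.62,-0.083,0.291,0,0,0],[0.62,-0.083,0.291,0,0,0]]'
python3 to.py 457 -112 79 91
python3 - <<'E'
from h import *
import cv2
a=snapshot("side")["img"][160:345,200:400,::-1]
cv2.imwrite("pics/s4.png",cv2.resize(a,None,fx=3,fy=3,interpolation=cv2.INTER_CUBIC))
E
```

```text
t: 8.62
position: [465.0, -202.4, 79.3]
orientation: [-2.198, -2.242, -0.0]
ft_force: [0.5, 0.3, -0.2]
opening: 17.9
gripper_force: 0.0
t 8.62 pos [ 465.  -202.4   79.3] shift [ 0.453 -0.031  0.002] turn [-0.0005 -0.0005  0.0007] F [ 0.5  0.3 -0.2] q [-0.41  0.47 -0.31  0.8   0.    1.14] open 17.9
```

View pics/s4.png

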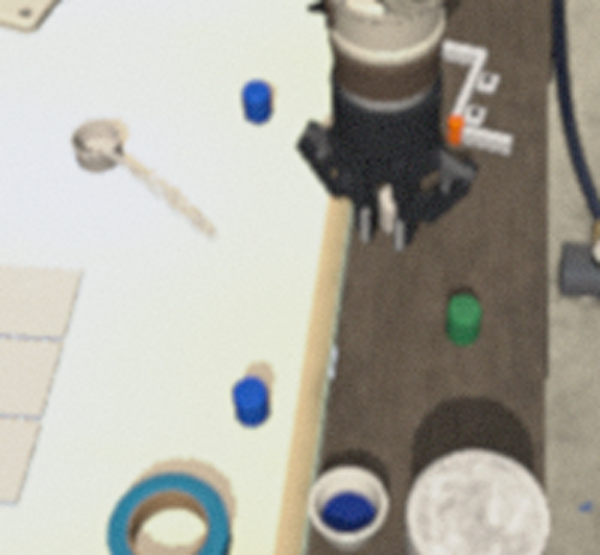

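White is nested between the tips at (387,207), and everything else is in place. I'll go on into the gate.

```bash
python3 -m handwheel '[[0.06,-0.008,0,0,0,0],[0.12,-0.016,0,0,0,0],[0.18,-0.024,0,0,0,0],[0.24,-0.031,0,0,0,0],[0.29,-0.031,0,0,0,0],[0.34,-0.031,0,0,0,0],[0.39,-0.031,0,0,0,0],[0.43,-0.031,0,0,0,0],[0.455,-0.031,0,0,0,0],[0.455,-0.031,0,0,0,0],[0.38,-0.031,0,0,0,0],[0.2,-0.02,0,0,0,0],[0.1,0.1,-0.3,0,0,0],[-0.1,0.3,-0.4,0,0,0],[-0.3,0.41,-0.4,0,0,0],[-0.3,0.41,-0.4,0,0,0]]'
python3 to.py 547 -300 79 91
python3 - <<'E'
from h import *
from scipy.optimize import least_squares
r=least_squares(lambda X:np.r_[pix("top",X)-(408,142),pix("side",X)-(359,332)],[500,-400,50]);print("bucket top",r.x,r.fun)
import cv2
a=snapshot("top")["img"][150:250,250:450,::-1]
cv2.imwrite("pics/t5.png",cv2.resize(a,None,fx=4,fy=4,interpolation=cv2.INTER_CUBIC))
E
```

```text
t: 10.68
position: [550.0, -266.7, 159.8]
orientation: [2.204, 2.235, 0.001]
ft_force: [-0.5, -0.6, -0.5]
opening: 17.9
gripper_force: 0.0
t 10.68 pos [ 550.  -266.7  159.8] shift [-0.166 -0.018  0.404] turn [ 0.0008  0.0006 -0.0011] F [-0.5 -0.6 -0.5] q [-0.45  0.55  0.08  1.1  -0.    1.11] open 17.9
bucket top [ 606.10981362 -435.28818437   91.42812317] [-0.32995665 -0.70679863 -0.44378349  0.05938134]
```

View pics/t5.png

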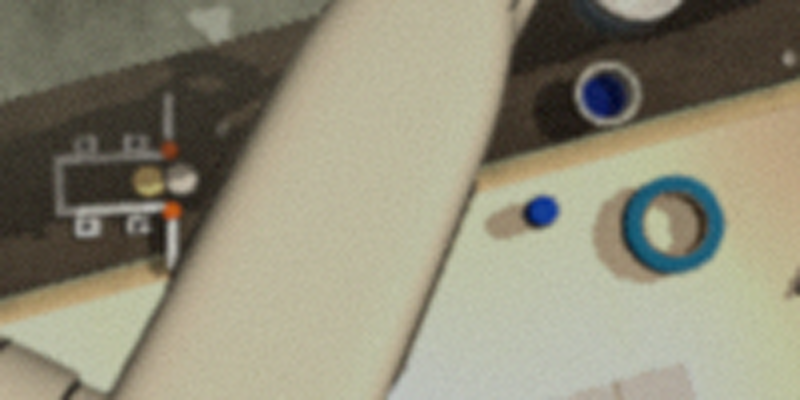

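Cream (149,181) and white (181,180) are in file in the gate. The cup, tape and blue pot are untouched. Now green.

```bash
cat > g.py <<'E'
from h import *
import cv2
for n in("top","side"):
    a=snapshot(n)["img"][:,:,::-1].copy(); cv2.imwrite(f"pics/last_{n}.png",a)
    h=cv2.cvtColor(a,cv2.COLOR_RGB2HSV if 0 else cv2.COLOR_BGR2HSV)
    sub=np.zeros(a.shape[:2],bool); sub[(slice(150,240),slice(255,400)) if n=="top" else (slice(165,300),slice(310,385))]=1
    for c,lo,hi in(("green",(50,110,40),(85,255,255)),("cream",(22,60,100),(35,200,255))):
        m=(cv2.inRange(h,lo,hi)>0)&sub; v,u=np.nonzero(m)
        if len(u)>5: print(n,c,len(u),np.median(u),np.median(v),pos(n,np.mean(u),np.mean(v),22).round(1)[:2])
E
python3 -m handwheel '[[-0.166,-0.023,0,0,0,0],[-0.166,-0.023,0.15,0,0,0],[-0.166,-0.023,0.3,0,0,0],[-0.166,-0.023,0.404,0,0,0],[-0.166,-0.023,0.404,0,0,0],[-0.12,-0.023,0.404,0,0,0],[-0.07,-0.023,0.404,0,0,0],[-0.01,-0.062,0.404,0,0,0],[0.05,-0.101,0.404,0,0,0],[0.11,-0.14,0.404,0,0,0],[0.17,-0.179,0.404,0,0,0],[0.23,-0.218,0.404,0,0,0],[0.29,-0.257,0.404,0,0,0],[0.35,-0.296,0.404,0,0,0],[0.41,-0.335,0.404,0,0,0],[0.47,-0.374,0.404,0,0,0],[0.53,-0.413,0.404,0,0,0],[0.59,-0.452,0.404,0,0,0],[0.59,-0.452,0.404,0,0,0]]'
python3 to.py 457 -112 79 91; python3 g.py
```

```text
t: 13.1
position: [455.0, -144.9, 78.6]
orientation: [-2.198, -2.242, 0.001]
ft_force: [0.7, 0.8, -0.1]
opening: 17.8
gripper_force: 0.0
t 13.1 pos [ 455.  -144.9   78.6] shift [ 0.164  0.013 -0.002] turn [-0.0006 -0.0003  0.0006] F [ 0.7  0.8 -0.1] q [-0.31  0.43 -0.39  0.76  0.    1.24] open 17.8
top cream 139 361.0 194.0 [ 452.4 -285.3]
side green 53 333.0 210.0 [ 450.  -129.4]
side cream 47 314.0 235.0 [ 446.7 -203.5]
```

```bash
python3 -m handwheel '[[0.05,0.013,0,0,0,0],[0.1,0.013,0,0,0,0],[0.14,0.013,0,0,0,0],[0.164,0.013,0,0,0,0],[0.164,0.013,0,0,0,0],[0.1,0.013,0,0,0,0],[-0.1,0.013,0,0,0,0],[-0.1,0.013,0,0,0,-0.06],[-0.1,0.013,0,0,0,-0.12],[-0.1,0.013,0,0,0,-0.18],[-0.1,0.013,0,0,0,-0.24],[-0.1,0.013,0,0,0,-0.3],[-0.1,0.013,0,0,0,-0.36],[-0.1,0.013,0,0,0,-0.42],[-0.1,0.013,0,0,0,-0.48],[-0.1,0.013,0,0,0,-0.5],[-0.1,0.013,0,0,0,-0.5]]'
python3 -m handwheel '[[0,0,0,0,0,0],[0,0,0,0,0,0],[0,0,0,0,0,0]]' -1
python3 to.py 457 -112 79 181; python3 g.py
python3 - <<'E'
import cv2
a=cv2.imread("pics/last_top.png")[165:225,250:350]; b=cv2.imread("pics/last_side.png")[160:250,300:400]
import numpy as np
cv2.imwrite("pics/c6.png",np.vstack([cv2.resize(a,(500,300),interpolation=2),cv2.resize(b,(333,300),interpolation=2).copy() if 0 else cv2.copyMakeBorder(cv2.resize(b,(333,300),interpolation=2),0,0,0,167,0)]))
E
```

```text
t: 15.32
position: [459.2, -166.9, 78.9]
orientation: [-0.025, 3.141, -0.0]
ft_force: [0.2, -0.3, -0.2]
opening: 18.2
gripper_force: 0.0
t: 15.7
position: [459.2, -166.1, 78.9]
orientation: [-0.028, 3.141, -0.0]
ft_force: [0.2, -0.3, 0.3]
opening: -0.1
gripper_force: 0.0
t 15.7 pos [ 459.2 -166.1   78.9] shift [ 0.006  0.27  -0.   ] turn [-0.      0.      0.0001] F [ 0.2 -0.3  0.3] q [-0.35  0.44 -0.36  0.77 -0.   -0.36] open -0.1
top cream 147 360.0 193.0 [ 453.5 -267.1]
side green 46 343.0 203.0 [464.5 -98.9]
side cream 60 315.0 221.0 [ 442.6 -166.8]
```

View pics/c6.png

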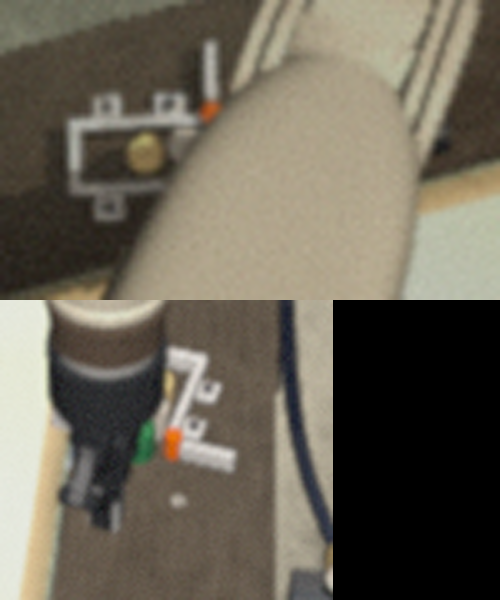

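The green pot stands just in the gate mouth, centred behind white and cream. I'll finish with the shut fingers, 22 mm side across the lane.

```bash
python3 -m handwheel '[[0.01,0.08,0,0,0,0],[0.01,0.16,0,0,0,0],[0.01,0.2,0,0,0,0],[0.01,0.23,0,0,0,0],[0.01,0.26,0,0,0,0],[0.01,0.29,0,0,0,0],[0.01,0.32,0,0,0,0],[0.01,0.32,0,0,0,0],[0.01,0.32,0,0,0,0]]'
python3 -m handwheel '[[0,-0.2,0,0,0,0],[0,-0.4,-0.1,0,0,0],[0,-0.6,-0.3,0,0,0],[0,-0.85,-0.4,0,0,0],[0.3,-1,-0.5,0,0,0],[0.6,-1,-0.5,0,0,0],[0.6,-1,-0.5,0,0,0],[0.6,-1,-0.5,0,0,0]]'
python3 g.py
```

```text
t: 16.92
position: [456.0, -102.0, 78.9]
orientation: [0.029, -3.141, -0.0]
ft_force: [0.0, -0.2, -0.4]
opening: 0.1
gripper_force: 0.0
t: 17.92
position: [339.7, -304.6, 179.2]
orientation: [-0.027, 3.14, -0.001]
ft_force: [-0.1, 0.2, -0.2]
opening: 0.1
gripper_force: 0.0
top green 39 289.0 194.0 [456.9 -75.9]
top cream 279 316.0 199.0 [ 430.5 -173.2]
side green 95 343.0 196.0 [458.9 -78.8]
side cream 134 321.5 181.5 [ 429.7 -102.6]
```

Green is at about y=-76, or 12 mm into the rack, so it needs about 7 mm more.

```bash
python3 -m handwheel '[[-0.3,0,0,0,0,0],[-0.58,0.15,0.1,0,0,0],[-0.58,0.4,0.2,0,0,0],[-0.58,0.6,0.35,0,0,0],[-0.58,0.75,0.5,0,0,0],[-0.58,0.8,0.5,0,0,0],[-0.58,0.8,0.5,0,0,0]]'
python3 to.py 456.5 -95 79 181
```

```text
t: 18.9
position: [454.2, -141.7, 79.5]
orientation: [-0.032, 3.14, -0.001]
ft_force: [0.9, -0.2, -0.7]
opening: 0.3
gripper_force: 0.0
t 18.9 pos [ 454.2 -141.7   79.5] shift [-0.016  0.233  0.002] turn [-0.0002  0.0004  0.001 ] F [ 0.9 -0.2 -0.7] q [-0.3   0.42 -0.4   0.75 -0.   -0.32] open 0.3
```

```bash
python3 -m handwheel '[[-0.01,0.07,0,0,0,0],[-0.016,0.13,0,0,0,0],[-0.016,0.17,0,0,0,0],[-0.016,0.2,0,0,0,0],[-0.016,0.22,0,0,0,0],[-0.016,0.233,0,0,0,0],[-0.016,0.233,0,0,0,0],[-0.016,0.233,0,0,0,0]]'
python3 -m handwheel '[[0,-0.2,0,0,0,0],[0,-0.4,-0.1,0,0,0],[0,-0.6,-0.3,0,0,0],[0,-0.85,-0.4,0,0,0],[0.3,-1,-0.5,0,0,0],[0.6,-1,-0.5,0,0,0],[0.6,-1,-0.5,0,0,0],[0.6,-1,-0.5,0,0,0]]'
python3 g.py
python3 - <<'E'
import cv2
b=cv2.imread("pics/last_side.png")[150:240,290:410]
cv2.imwrite("pics/f.png",cv2.resize(b,(720,540),interpolation=2))
E
```

```text
t: 19.9
position: [455.1, -95.5, 78.9]
orientation: [0.028, -3.141, -0.001]
ft_force: [0.2, -0.5, 1.0]
opening: -0.0
gripper_force: 0.2
t: 20.9
position: [338.8, -297.8, 179.0]
orientation: [-0.027, 3.14, -0.0]
ft_force: [0.4, 0.4, 0.2]
opening: -0.1
gripper_force: 0.0
top green 35 287.0 194.0 [456.3 -70.4]
top cream 270 318.5 200.0 [ 429.  -171.3]
side green 95 344.0 195.0 [458.3 -73.1]
side cream 118 322.0 182.5 [ 432.1 -104.3]
```

Run:
```python
import cv2,numpy as np
from h import *
a=cv2.imread("pics/last_top.png"); print([tuple(int(c) for c in a[193:197,u].mean(0)[::-1]) for u in range(262,296)])
h=cv2.cvtColor(a,cv2.COLOR_BGR2HSV)
m=cv2.inRange(h,(0,150,110),(14,255,255)); m[:180]=0;m[210:]=0;m[:,:285]=0;m[:,300:]=0
v,u=np.nonzero(m); print("posts",len(u),pos("top",u.mean(),v.mean(),20) if len(u) else "")
```

```text
[(54, 49, 40), (93, 91, 82), (145, 146, 136), (138, 137, 129), (88, 84, 76), (76, 66, 50), (122, 109, 74), (163, 153, 101), (180, 172, 114), (184, 178, 118), (182, 179, 119), (180, 177, 117), (163, 157, 104), (130, 120, 86), (134, 124, 108), (159, 149, 133), (174, 164, 147), (179, 167, 150), (180, 171, 153), (171, 163, 146), (150, 143, 129), (98, 98, 84), (57, 86, 58), (48, 95, 56), (49, 99, 57), (48, 100, 59), (49, 102, 57), (50, 102, 60), (47, 96, 55), (49, 71, 45), (64, 61, 46), (69, 61, 48), (72, 62, 50), (73, 63, 51)]
posts 34 [455.40980072 -85.96077293  20.        ]
```

Along the lane, the pixel row reads end wall, cream (about 271), white (about 279), green (about 287). Green is about 18 mm past the gate, and the arm is clear.

```bash
python3 -c "
from bench import job
print(job.sign_off())"
```

```text
the job is handed in; nothing more can be done
None
```

All three pots were pushed into the lane and the job is handed in: cream deepest, white in the middle, green nearest the gate with its centre about 18 mm in, at about 21 s on the robot clock; I checked the final positions by pixel measurement because my 10 picture views were used up.

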